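# Fetch the cookie from behind the topping jars

## Task

The cookie on the white board is hemmed in by three topping jars. Clear all three jars to the teal mat, standing upright, then set the cookie in the middle of the gold cake card, and only then put the jars back, each upright in the middle of the coaster that matches the coloured dot on its cap. Never tip a jar over.

Things in the scene. Friction and masses are not known exactly. Their poses are not given: they have to be found in the camera images.
- red_jar_mid (a point): red jar: upright round topping jar, 41 mm diameter, 105 mm tall, 110 g, black cap with a flat red dot on top (dark blue label). This point is on its axis, 53 mm above its foot; z up. Closed and rigid.
- yellow_jar_mid (a point): yellow jar: upright round topping jar, 41 mm diameter, 105 mm tall, 110 g, black cap with a flat yellow dot on top (black label). This point is on its axis, 53 mm above its foot; z up. Closed and rigid.
- blue_jar_mid (a point): blue jar: upright round topping jar, 42 (cap 44) mm diameter, 108 mm tall, 110 g, black cap with a flat blue dot on top (green label). This point is on its axis, 53 mm above its foot; z up. Closed and rigid.
- red_coaster: red coaster: fixed round disc, 54 mm diameter, 3 mm thick, on the white board (12 mm thick), so its top is 15 mm above the table. Origin at the centre of its underside. At the start the red-dotted jar stands on it.
- yellow_coaster: yellow coaster: fixed round disc, 54 mm diameter, 3 mm thick, on the white board (12 mm thick), so its top is 15 mm above the table. Origin at the centre of its underside. At the start the yellow-dotted jar stands on it.
- blue_coaster: blue coaster: fixed round disc, 54 mm diameter, 3 mm thick, on the white board (12 mm thick), so its top is 15 mm above the table. Origin at the centre of its underside. At the start the blue-dotted jar stands on it.
- cookie_mid (a point): the cookie to fetch: rough tan cookie with chocolate buttons, about 37 x 33 mm and 19 mm high, 12 g, lying on the white board (150 x 210 mm, 12 mm thick, fixed) between the coasters, 5 to 6 cm from the three jars, behind one and between the other two. This point is at its centre, 9 mm above its underside.
- mat: the side area: fixed flat teal mat, 250 x 110 mm, 3 mm thick, lying on the table on one side of the white board. Origin at the centre of its underside; its x axis is the 250 mm length, y the 110 mm width.
- cake_card: gold round cake card: fixed flat disc, 100 mm diameter, 3 mm thick, lying on the table on the other side of the white board. Origin at the centre of its underside.

How it is judged:
On the way, in this order (a step that is already met when the one before it is completed fails the run):
1. all three jars stand upright on the teal mat (x of red_jar_mid in the frame of mat between -0.125 and 0.125 m and y of red_jar_mid in the frame of mat between -0.055 and 0.055 m and height (world z) of each of red_jar_mid, yellow_jar_mid, blue_jar_mid below 0.064 m and angle between each of red_jar_mid, yellow_jar_mid, blue_jar_mid's own z axis and vertical below 0.15 rad and x of yellow_jar_mid in the frame of mat between -0.125 and 0.125 m and y of yellow_jar_mid in the frame of mat between -0.055 and 0.055 m and x of blue_jar_mid in the frame of mat between -0.125 and 0.125 m and y of blue_jar_mid in the frame of mat between -0.055 and 0.055 m), for 0.2 s.
2. the cookie lies in the middle of the gold cake card while the three jars still stand on the mat (all of step 1 and horizontal distance between cookie_mid and cake_card below 0.015 m and height (world z) of cookie_mid below 0.02 m), for 0.2 s.
At the end, for the whole second after the job is handed in: The cookie lies on the gold cake card, its centre within 15 mm of the card's centre; each jar stands upright (within 0.1 rad) on the coaster of its own dot's colour, its axis within 12 mm of the coaster's centre; all at rest (horizontal distance between cookie_mid and cake_card below 0.015 m and height (world z) of cookie_mid below 0.02 m and horizontal distance between red_jar_mid and red_coaster below 0.012 m and height (world z) of red_jar_mid between 0.06 and 0.075 m and angle between each of red_jar_mid, yellow_jar_mid, blue_jar_mid's own z axis and vertical below 0.1 rad and horizontal distance between yellow_jar_mid and yellow_coaster below 0.012 m and height (world z) of yellow_jar_mid between 0.06 and 0.075 m and horizontal distance between blue_jar_mid and blue_coaster below 0.012 m and height (world z) of blue_jar_mid between 0.06 and 0.075 m and linear speed of each of red_jar, yellow_jar, blue_jar, cookie below 0.02 m/s); the robot touches nothing.
It fails at once if a jar is tipped over (more than 0.7 rad) (angle between any of red_jar_mid, yellow_jar_mid, blue_jar_mid's own z axis and vertical above 0.7 rad).
It also fails if it takes over 139 s, if anything falls off the work surface, if the arm or the gripper's body presses on something with over 40 N, if the wrist force passes 120 N, or if a joint passes its speed limit or range.

## Robot

A 7-joint arm with a two-finger parallel gripper is mounted at the origin on the work surface; the furniture and walls round the work are solid. World frame = base frame: x ahead of the robot, y to its left, z up, the work surface at z = 0. Lengths are in m, angles in rad, forces in N, time in s.
With the tool pointing down it reaches from about 0.4 to 0.85 m from the base axis. Payload 4.5 kg.
Tool frame: the origin (TCP) lies at the very end of the fingers, on their centre line; the grasp point (between the pads) lies 19 mm behind it (r.grip_point_offset is the distance from the TCP to the grasp point, in m); z points along the fingers, y is the line along which they close (so a half turn about z gives the same grasp; the last joint's range is limited). The gripper opens to 88 mm and grips with 3 to 60 N. Pads are 18 mm wide; open, the fingers measure 123 mm over their backs; the gripper's body (75 mm by 187 mm) begins 45 mm behind the grasp point.
Start: joints at [1.365, 0.689, -0.195, 1.565, 0.157, 0.902, -0.215], TCP at [0.148, -0.607, 0.239] pointing down, gripper open.
Joint ranges: [-3.01, 3.01], [-0.46, 2.08], [-1.47, 1.51], [0.13, 2.56], [-1, 4.14], [0.04, 2.09], [-2.66, 2.66]. Speed limits (rad/s): [2.57, 2.57, 3.14, 3.14, 3.14, 3.14, 3.14].

## Interface

Orientations are given as a unit quaternion [x, y, z, w].
In Python, from plant import r gives the robot as it stands.
- The arm moves only by the tool carry_out, never from a script. Its argument "rows" is a list of rows, each a list of 3 entries, a list of its own where there are three numbers: the shift along the tool's x, y, z in cm, then the turn, a rotation vector about the tool's x, y, z in degrees, then the closure, from 0 (fully open) to 1 (shut). A call has 1 to 12 rows; each row is the pose to reach, as a shift and turn from the pose commanded when the call began, along the tool's axes at that moment; what a row does not reach only later rows make up. A row lasts 1/10 s, in which the tool goes at most 50 mm and 8.59 degrees, less where a joint would pass 70% of its speed; a pose out of reach is approached as far as the arm can. A call with a gripper value outside its range is refused whole. The fingers move at their own pace and stop on an object; "newtons" is the grip in N (left out, the last holds). Time passes only in rows, so rows that repeat a pose let the fingers close. It gives the time, the measured TCP pose, the force, the opening and the grip force at its end, in the units of the state.
- r.get_state(): the state, without advancing time (a new reading comes with each control period).
- r.snapshot(name): name is "scene" or "side" or "wrist"; returns a dict with "image" (384x512x3 uint8, red, green, blue), "fx", "fy", "cx", "cy" (pixels), "pose" (4x4, takes a point from camera to world coordinates). Camera axes: x right, y up, looking along -z (the intrinsics and any distortion apply to the point x, -y, -z); pixel columns grow to the right and rows downward; lengths in m; the calibration is good to about 2 mm. A picture is of the moment at which its call begins. There is no depth.
- r.finish_job(): hands the job in; it is judged then, once.
The state is a dict: "clock": time; "q": joint angles; "qd": joint speeds; "joint_torque": joint torques, N m; "tool_pos": TCP position; "eef_rot": TCP orientation; "contact_force": force on the tool from outside, world axes, zero at the start; "moment": the same for the moment, N m; "opening": opening from 0.0 (shut) to 1.0 (fully open); "finger_force": force on a finger pad.
Only numpy, scipy, OpenCV 4.12 (cv2) and the standard library are available. Lean on these libraries where they do the work, as an engineer would, in place of code of your own. Each camera call takes 0.05 s, during which the arm holds its last target. There are 200 camera calls.

## Working session

There is one attempt and no reset: what is moved stays moved. The work goes in short steps, Python scripts to look and compute and a tool call to move; the robot and the scene stay as the last step left them, time stands still between calls to the robot, and variables do not carry over. Pictures are saved under pics/ and viewed, at most 14 in all, crops included, and the job is handed in when it is done.

Besides the shell and the picture viewer there is one more tool, called after "Call:" by a JSON object that holds its "name" and its "arguments", one argument or row to a line. carry_out: Moves the arm, as the interface text tells. Its arguments: {"type":"object","properties":{"rows":{"type":"array"},"newtons":{"type":"number"}},"required":["rows"]}

```bash
mkdir -p pics
cat > h.py <<'E'
from plant import r
import cv2, numpy as np
from scipy.spatial.transform import Rotation as R
def snap(n,f):
    s=r.snapshot(n); cv2.imwrite('pics/'+f,cv2.cvtColor(s['image'],cv2.COLOR_RGB2BGR)); return s
def ray(s,u,v,z):
    d=np.array([(u-s['cx'])/s['fx'],-(v-s['cy'])/s['fy'],-1.]); P=s['pose']
    d=P[:3,:3]@d; o=P[:3,3]; return o+d*(z-o[2])/d[2]
E
ls
python3 - <<'E'
from h import *
for n in ['scene','side']:
    s=snap(n,n+'0.png'); print({k:v for k,v in s.items() if k!='image'})
print(r.get_state())
E
```

```text
h.py
pics
{'fx': 384.7572302362907, 'fy': 384.7572302362907, 'cx': 260.2179897605844, 'cy': 190.60665520176067, 'pose': array([[ 0.77122357,  0.47956126, -0.41861103,  0.17041531],
       [-0.6365198 ,  0.58874961, -0.49821325, -0.48109955],
       [ 0.00753331,  0.65068801,  0.75930782,  0.73080097],
       [ 0.        ,  0.        ,  0.        ,  1.        ]])}
{'fx': 394.56937722008684, 'fy': 394.56937722008684, 'cx': 252.69714016750544, 'cy': 195.78566615316478, 'pose': array([[-0.92584862,  0.12483843, -0.35667871,  0.15963232],
       [-0.37744017, -0.35176337,  0.85662212,  0.78185797],
       [-0.01852714,  0.92772728,  0.37279867,  0.44136663],
       [ 0.        ,  0.        ,  0.        ,  1.        ]])}
{'clock': 0.1, 'q': array([ 1.36478314,  0.6898788 , -0.19450526,  1.56621746,  0.15728696,
        0.90246445, -0.21508772]), 'qd': array([ 0.00054614, -0.00361193, -0.00042732, -0.00328893, -0.00027266,
       -0.00100162,  0.0003243 ]), 'joint_torque': array([-2.77317733e-03, -5.28500962e+01, -1.27158958e+00, -1.53837276e+01,
       -5.26020722e-02,  2.02720672e-03,  7.12099973e-05]), 'tool_pos': array([ 0.14827693, -0.6065958 ,  0.23800915]), 'eef_rot': array([ 9.92815539e-01,  1.19652336e-01, -1.49421006e-04, -7.75931333e-04]), 'contact_force': array([0.09350862, 0.90813225, 0.12338917]), 'moment': array([ 0.01682286,  0.03811835, -0.03516714]), 'finger_force': 0.0, 'opening': 1.0004882922219844}
```

View pics/scene0.png

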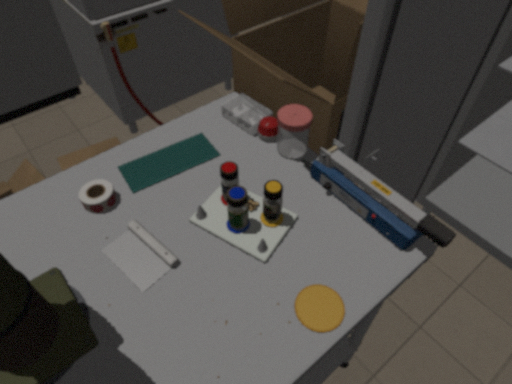

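View pics/side0.png

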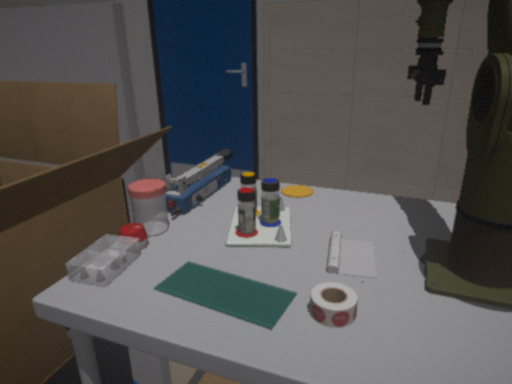

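The scene view shows cap dots red (230,168), blue (238,193) and yellow (273,187), the mat at (170,160), the card at (320,307), and the cookie behind them near (252,203). There are also two small cones on the board at (200,210) and (263,243). The side view shows the same layout from the opposite side. Next I'll locate each by colour.

```bash
cat >> h.py <<'E'
RNG={'red':((170,120,50),(180,255,255)),'red2':((0,150,50),(4,255,255)),'yellow':((17,130,90),(30,255,255)),'blue':((108,150,60),(125,255,255)),'teal':((72,90,30),(95,255,255))}
def blobs(s,c,a=12,roi=None):
    hsv=cv2.cvtColor(s['image'],cv2.COLOR_RGB2HSV); m=cv2.inRange(hsv,*map(np.array,RNG[c]))
    if c=='red': m|=cv2.inRange(hsv,*map(np.array,RNG['red2']))
    if roi: k=np.zeros_like(m);k[roi[1]:roi[3],roi[0]:roi[2]]=255;m&=k
    cs,_=cv2.findContours(m,cv2.RETR_EXTERNAL,cv2.CHAIN_APPROX_NONE)
    return [x for x in cs if cv2.contourArea(x)>a]
E
python3 - <<'E'
from h import *
S={n:r.snapshot(n) for n in('scene','side')}
for n,s in S.items():
  for c in ('red','yellow','blue','teal'):
    for b in blobs(s,c,roi=(100,120,420,340)):
      x,y,w,h=cv2.boundingRect(b);e=cv2.fitEllipse(b)[0] if len(b)>5 else (0,0)
      M=cv2.moments(b);
      m=(M['m10']/M['m00'],M['m01']/M['m00']); top=.123 if c=='blue' else .12
      print(n,c,(x,y,w,h),np.round(m,1),'ell',np.round(e,1),'cap',ray(s,*m,top)[:2].round(4),'low',ray(s,*e,.003)[:2].round(4))
      if c=='teal':
        bx=cv2.minAreaRect(np.array([ray(s,*p[0],.003)[:2]*1000 for p in b],np.float32));print(bx)
s=S['scene']; im=cv2.cvtColor(s['image'],cv2.COLOR_RGB2BGR)[150:260,180:310]
t=S['side'];im2=cv2.cvtColor(t['image'],cv2.COLOR_RGB2BGR)[165:250,215:305]
a=cv2.convertScaleAbs(cv2.resize(im,(460,389),interpolation=3),alpha=1.6);b=cv2.convertScaleAbs(cv2.resize(im2,(340,321),interpolation=3),alpha=1.6)
o=np.zeros((389,800,3),np.uint8);o[:,:460]=a;o[:321,460:]=b;cv2.imwrite('pics/crop1.png',o)
E
```

```text
scene red (222, 162, 14, 11) [228.4 167.4] ell [228.4 167.4] cap [0.4957 0.016 ] low [0.558  0.1112]
scene red (259, 120, 19, 16) [268.1 127. ] ell [268.2 127. ] cap [0.6518 0.0648] low [0.7446 0.1694]
scene yellow (295, 285, 49, 47) [319.3 308.1] ell [319.3 308.1] cap [ 0.4198 -0.3401] low [ 0.4675 -0.3131]
scene yellow (261, 214, 16, 13) [266.7 221.6] ell [267.6 220.6] cap [ 0.4661 -0.1499] low [ 0.5263 -0.0857]
scene yellow (372, 181, 19, 14) [380.9 187.2] ell [380.9 187.2] cap [ 0.7111 -0.2341] low [ 0.8146 -0.1867]
scene yellow (266, 181, 15, 12) [273.  186.2] ell [273.  186.2] cap [ 0.536  -0.0879] low [ 0.606  -0.0127]
scene blue (228, 222, 13, 10) [231.3 228. ] ell [224.5 234.3] cap [ 0.4023 -0.1202] low [ 0.4259 -0.053 ]
scene blue (230, 187, 14, 12) [236.5 192.5] ell [236.5 192.5] cap [ 0.4642 -0.0553] low [0.5222 0.0288]
scene teal (119, 135, 99, 57) [167.1 162.1] ell [165.7 162.7] cap [0.3996 0.115 ] low [0.4394 0.2298]
((451.2120666503906, 229.58236694335938), (102.87611389160156, 242.50296020507812), 83.55493927001953)
side red (237, 231, 20, 6) [244.3 234.1] ell [246.7
[... 594 characters left out ...]
 [236.6 163.5] ell [237.2 163.6] cap [ 0.5947 -0.1538] low [ 0.7563 -0.5061]
side blue (226, 135, 27, 29) [241.2 148.4] ell [241.6 147.7] cap [ 0.6463 -0.3022] low [ 0.8328 -0.7221]
side blue (167, 131, 48, 32) [183.2 150.4] ell [187.9 146.9] cap [ 0.8065 -0.2239] low [ 1.0617 -0.6603]
side blue (238, 120, 14, 15) [246.  124.9] ell [244.9 126.8] cap [ 0.77   -0.6306] low [ 0.9874 -1.1174]
side blue (171, 120, 18, 16) [177.5 126.2] ell [179.3 126.8] cap [ 1.0191 -0.5293] low [ 1.3249 -1.0117]
side teal (157, 263, 138, 65) [228.4 293.8] ell [231.  294.6] cap [0.3638 0.3837] low [0.4327 0.2393]
((449.9822998046875, 233.37503051757812), (104.12798309326172, 243.5388641357422), 83.89015197753906)
```

View pics/crop1.png

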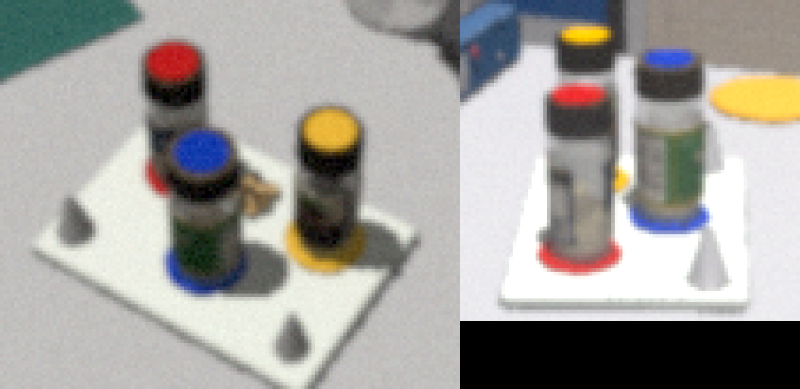

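Jars agree between the views to about 2 mm: red (0.496,0.016), yellow (0.535,-0.089), blue (0.464,-0.056). Mat centre is (0.4505,0.2315) at about -6.4° and the card is at (0.467,-0.310). First I'll move over the red jar, squaring the tool with the world axes.

Call:
{"name": "carry_out", "arguments": {
  "rows": [
    [[4,-4.3,0.3],[0,0,4],0],
    [[8,-8.6,0.6],[0,0,8],0.1],
    [[12,-12.9,1],[0,0,13.7],0.2],
    [[16,-17.2,1.3],[0,0,13.7],0.3],
    [[20,-21.5,1.6],[0,0,13.7],0.3],
    [[24,-25.8,2],[0,0,13.7],0.3],
    [[28,-30.1,2.3],[0,0,13.7],0.3],
    [[32,-34.4,2.6],[0,0,13.7],0.3],
    [[36,-38.7,3],[0,0,13.7],0.3],
    [[40,-43,3],[0,0,13.7],0.3],
    [[44,-47.3,3],[0,0,13.7],0.3],
    [[48,-51.6,3],[0,0,13.7],0.3]
  ],
  "newtons": 20
}}

```text
clock: 1.4
tool_pos: [0.4415, -0.082, 0.2101]
eef_rot: [1.0, 0.0, 0.0, 0.0]
contact_force: [1.1, -1.3, 0.6]
opening: 0.702
finger_force: 0.0
```

Call:
{"name": "carry_out", "arguments": {
  "rows": [
    [[0,0,0],[0,0,0],0.3],
    [[0,0,0],[0,0,0],0.3],
    [[0,0,0],[0,0,0],0.3]
  ]
}}

```text
clock: 1.7
tool_pos: [0.4399, -0.0852, 0.21]
eef_rot: [1.0, -0.001, -0.0, 0.0]
contact_force: [-0.5, -0.4, -0.9]
opening: 0.701
finger_force: 0.0
```

Run:
```python
from h import *
s=snap('wrist','w1.png'); t=r.get_state()
print(t['tool_pos'],t['eef_rot'],t['q'],s['pose'].round(3),s['fx'])
```

```text
[ 0.43977639 -0.08565029  0.21004483] [ 9.99999118e-01 -1.18468658e-03 -4.48310029e-04  4.00646460e-04] [ 0.10010063  0.51519377 -0.0171706   2.11603979  0.01907448  0.51132622
 -1.50464986] [[ 0.     0.966  0.26   0.506]
 [-1.     0.     0.001 -0.085]
 [ 0.001 -0.26   0.966  0.355]
 [ 0.     0.     0.     1.   ]] 303.8674972440268
```

View pics/w1.png

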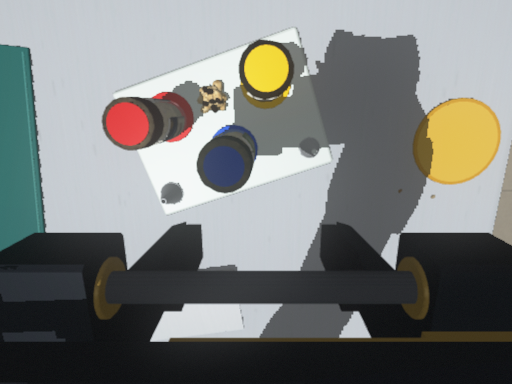

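The wrist view shows everything: caps red (128,124), blue (222,164), yellow (266,69), cookie (213,97), and card (457,141). I'll measure from this.

Run:
```python
from h import *
s=r.snapshot('wrist')
for c in ('red','yellow','blue'):
  for b in blobs(s,c,40,roi=(30,20,512,230)):
    M=cv2.moments(b);m=(M['m10']/M['m00'],M['m01']/M['m00']);e=cv2.fitEllipse(b);print(c,np.round(m),'area',M['m00'],ray(s,*m,.123 if c=='blue' else .12)[:2].round(4),ray(s,*e[0],.003)[:2].round(4))
hsv=cv2.cvtColor(s['image'],cv2.COLOR_RGB2HSV)[75:120,193:235]
m=cv2.inRange(hsv,np.array((5,60,30)),np.array((28,255,255)));m=cv2.morphologyEx(m,3,np.ones((5,5)))
cs,_=cv2.findContours(m,0,1);b=max(cs,key=cv2.contourArea);(u,v),_=cv2.minEnclosingCircle(b);print('cookie',u+193,v+75,cv2.boundingRect(b),ray(s,u+193,v+75,.021))
```

```text
red [182. 134.] area 58.0 [ 0.4871 -0.0256] [0.4775 0.0056]
red [126. 123.] area 1368.5 [0.4953 0.0158] [0.4899 0.0663]
yellow [456. 140.] area 5658.5 [ 0.4825 -0.2359] [ 0.4706 -0.3105]
yellow [267. 100.] area 243.0 [ 0.5126 -0.0906] [ 0.5447 -0.0906]
yellow [265.  68.] area 1658.0 [ 0.5347 -0.0891] [ 0.5489 -0.0908]
cookie 210.8660125732422 96.17156791687012 (5, 5, 28, 33) [ 0.51873281 -0.03346909  0.021     ]
```

Call:
{"name": "carry_out", "arguments": {
  "rows": [
    [[1.5,-2.7,0],[0,0,0],0.3],
    [[3,-5.4,0],[0,0,0],0.3],
    [[4.5,-8.1,0],[0,0,0],0.3],
    [[5.6,-10.2,0],[0,0,0],0.3],
    [[5.6,-10.2,2],[0,0,0],0.3],
    [[5.6,-10.2,4],[0,0,0],0.3],
    [[5.6,-10.2,6],[0,0,0],0.3],
    [[5.6,-10.2,6],[0,0,0],0.3],
    [[5.6,-10.2,6],[0,0,0],0.3]
  ]
}}

```text
clock: 2.7
tool_pos: [0.4964, 0.0168, 0.1502]
eef_rot: [1.0, -0.001, -0.0, 0.0]
contact_force: [0.1, -0.9, -0.6]
opening: 0.699
finger_force: 0.0
```

Call:
{"name": "carry_out", "arguments": {
  "rows": [
    [[-0.1,0.1,1.5],[0,0,0],0.3],
    [[-0.1,0.1,3],[0,0,0],0.3],
    [[-0.1,0.1,4.5],[0,0,0],0.3],
    [[-0.1,0.1,6],[0,0,0],0.3],
    [[-0.1,0.1,7.2],[0,0,0],0.3],
    [[-0.1,0.1,7.9],[0,0,0],0.3],
    [[-0.1,0.1,7.9],[0,0,0],0.3],
    [[-0.1,0.1,7.9],[0,0,0],0.65],
    [[-0.1,0.1,7.9],[0,0,0],0.65],
    [[-0.1,0.1,7.9],[0,0,0],0.65],
    [[-0.1,0.1,7.9],[0,0,0],0.65],
    [[-0.1,0.1,7.9],[0,0,0],0.65]
  ]
}}

```text
clock: 3.9
tool_pos: [0.4961, 0.017, 0.0715]
eef_rot: [1.0, 0.0, 0.001, 0.0]
contact_force: [0.0, -0.8, 4.1]
opening: 0.456
finger_force: 19.9
```

Call:
{"name": "carry_out", "arguments": {
  "rows": [
    [[0,0,-1],[0,0,0],0.7],
    [[0,0,-3],[0,0,0],0.7],
    [[0,0,-5],[0,0,0],0.7],
    [[0,-2,-6],[0,0,0],0.7],
    [[0.4,-5,-6],[0,0,0],0.7],
    [[0.8,-8.5,-6],[0,0,0],0.7],
    [[1.2,-12,-6],[0,0,0],0.7],
    [[1.6,-15,-6],[0,0,0],0.7],
    [[2,-18,-6],[0,0,0],0.7],
    [[2.2,-20,-6],[0,0,0],0.7],
    [[2.4,-20.7,-6],[0,0,0],0.7],
    [[2.4,-20.7,-6],[0,0,0],0.7]
  ]
}}

```text
clock: 5.1
tool_pos: [0.5193, 0.2248, 0.1312]
eef_rot: [1.0, 0.001, -0.0, -0.0]
contact_force: [-0.2, -0.3, -1.5]
opening: 0.457
finger_force: 19.9
```

Call:
{"name": "carry_out", "arguments": {
  "rows": [
    [[0,0,1.5],[0,0,0],0.7],
    [[0,0,3.5],[0,0,0],0.7],
    [[0,0,5],[0,0,0],0.7],
    [[0,0,6],[0,0,0],0.7],
    [[0,0,6.6],[0,0,0],0.7],
    [[0,0,7],[0,0,0],0.7],
    [[0,0,7.1],[0,0,0],0.7],
    [[0,0,7.1],[0,0,0],0.7],
    [[0,0,7.1],[0,0,0],0.7]
  ]
}}

```text
clock: 6.0
tool_pos: [0.5198, 0.2242, 0.0605]
eef_rot: [1.0, 0.0, 0.0, -0.0]
contact_force: [-0.9, 0.3, -1.8]
opening: 0.457
finger_force: 19.9
```

Call:
{"name": "carry_out", "arguments": {
  "rows": [
    [[0,0,0.1],[0,0,0],0.7],
    [[0,0,0.1],[0,0,0],0.7],
    [[0,0,0.1],[0,0,0],0.45],
    [[0,0,0.1],[0,0,0],0.3],
    [[0,0,0.1],[0,0,0],0.3],
    [[0,0,0.1],[0,0,0],0.3],
    [[0,0,-1],[0,0,0],0.3],
    [[0,0,-4],[0,0,0],0.3],
    [[0,0,-8],[0,0,0],0.3],
    [[0,0,-11],[0,0,0],0.3],
    [[0,0,-11],[0,0,0],0.3]
  ]
}}

```text
clock: 7.1
tool_pos: [0.5222, 0.2251, 0.1748]
eef_rot: [1.0, 0.0, 0.004, -0.002]
contact_force: [-0.3, -0.2, -0.2]
opening: 0.7
finger_force: 0.0
```

Call:
{"name": "carry_out", "arguments": {
  "rows": [
    [[0,3,0],[0,0,0],0.3],
    [[0.4,7,0],[0,0,0],0.3],
    [[0.6,11,0],[0,0,0],0.3],
    [[0.8,15,0],[0,0,0],0.3],
    [[1,19,0],[0,0,0],0.3],
    [[1.2,23,0],[0,0,0],0.3],
    [[1.4,27,0],[0,0,0],0.3],
    [[1.4,30,0],[0,0,0],0.3],
    [[1.4,31.3,0],[0,0,0],0.3],
    [[1.4,31.3,0],[0,0,0],0.3],
    [[1.4,31.3,0],[0,0,0],0.3],
    [[1.4,31.3,0],[0,0,0],0.3]
  ]
}}

```text
clock: 8.3
tool_pos: [0.5338, -0.0862, 0.1699]
eef_rot: [1.0, 0.002, -0.0, -0.001]
contact_force: [0.3, 0.2, 0.5]
opening: 0.704
finger_force: 0.0
```

Call:
{"name": "carry_out", "arguments": {
  "rows": [
    [[0.1,0.2,0],[0,0,0],0.3],
    [[0.1,0.2,2],[0,0,0],0.3],
    [[0.1,0.2,4],[0,0,0],0.3],
    [[0.1,0.2,6],[0,0,0],0.3],
    [[0.1,0.2,8],[0,0,0],0.3],
    [[0.1,0.2,9.4],[0,0,0],0.3],
    [[0.1,0.2,9.9],[0,0,0],0.3],
    [[0.1,0.2,9.9],[0,0,0],0.3],
    [[0.1,0.2,9.9],[0,0,0],0.65],
    [[0.1,0.2,9.9],[0,0,0],0.65],
    [[0.1,0.2,9.9],[0,0,0],0.65],
    [[0.1,0.2,9.9],[0,0,0],0.65]
  ]
}}

```text
clock: 9.5
tool_pos: [0.5353, -0.0908, 0.0717]
eef_rot: [1.0, 0.0, 0.001, 0.0]
contact_force: [0.2, 0.4, 2.8]
opening: 0.459
finger_force: 20.0
```

Call:
{"name": "carry_out", "arguments": {
  "rows": [
    [[0,0,-1],[0,0,0],0.7],
    [[0,0,-4],[0,0,0],0.7],
    [[0,0,-8],[0,0,0],0.7],
    [[0,0,-11],[0,0,0],0.7],
    [[-0.5,-2,-12],[0,0,0],0.7],
    [[-1.4,-5.5,-12],[0,0,0],0.7],
    [[-2.5,-9.5,-12],[0,0,0],0.7],
    [[-3.6,-13.5,-12],[0,0,0],0.7],
    [[-4.7,-17.5,-12],[0,0,0],0.7],
    [[-5.8,-21.5,-12],[0,0,0],0.7],
    [[-6.8,-25.5,-11],[0,0,0],0.7],
    [[-7.8,-29,-10],[0,0,0],0.7]
  ]
}}

```text
clock: 10.7
tool_pos: [0.456, 0.2012, 0.1716]
eef_rot: [1.0, 0.001, 0.001, -0.001]
contact_force: [0.0, 0.4, -2.1]
opening: 0.461
finger_force: 20.0
```

Call:
{"name": "carry_out", "arguments": {
  "rows": [
    [[-0.5,-2.2,0],[0,0,0],0.7],
    [[-0.8,-3,0],[0,0,0],0.7],
    [[-0.8,-3,0],[0,0,0],0.7],
    [[-0.8,-3,0],[0,0,0],0.7],
    [[-0.8,-3,2],[0,0,0],0.7],
    [[-0.8,-3,4],[0,0,0],0.7],
    [[-0.8,-3,6],[0,0,0],0.7],
    [[-0.8,-3,6],[0,0,0],0.7],
    [[-0.8,-3,6],[0,0,0],0.7]
  ]
}}

```text
clock: 11.6
tool_pos: [0.4491, 0.2274, 0.1114]
eef_rot: [1.0, -0.001, 0.0, 0.001]
contact_force: [0.2, 0.7, -1.5]
opening: 0.459
finger_force: 20.0
```

Call:
{"name": "carry_out", "arguments": {
  "rows": [
    [[0,-0.2,2],[0,0,0],0.7],
    [[0,-0.2,3.5],[0,0,0],0.7],
    [[0,-0.2,4.5],[0,0,0],0.7],
    [[0,-0.2,5],[0,0,0],0.7],
    [[0,-0.2,5.2],[0,0,0],0.7],
    [[0,-0.2,5.2],[0,0,0],0.7],
    [[0,-0.2,5.2],[0,0,0],0.7],
    [[0,-0.2,5.2],[0,0,0],0.45],
    [[0,-0.2,5.2],[0,0,0],0.3],
    [[0,-0.2,5.2],[0,0,0],0.3],
    [[0,-0.2,5.2],[0,0,0],0.3],
    [[0,-0.2,5.2],[0,0,0],0.3]
  ]
}}

```text
clock: 12.8
tool_pos: [0.4485, 0.231, 0.0591]
eef_rot: [1.0, 0.0, 0.0, 0.0]
contact_force: [0.3, -0.3, 0.4]
opening: 0.698
finger_force: 0.0
```

Call:
{"name": "carry_out", "arguments": {
  "rows": [
    [[0,0,-1],[0,0,0],0.3],
    [[0,0,-4],[0,0,0],0.3],
    [[0,0,-8],[0,0,0],0.3],
    [[0,0,-11],[0,0,0],0.3],
    [[0,3,-11],[0,0,0],0.3],
    [[0.4,7,-11],[0,0,0],0.3],
    [[0.7,11,-11],[0,0,0],0.3],
    [[1,15,-11],[0,0,0],0.3],
    [[1.2,19,-11],[0,0,0],0.3],
    [[1.4,23,-11],[0,0,0],0.3],
    [[1.4,26,-11],[0,0,0],0.3],
    [[1.4,28,-11],[0,0,0],0.3]
  ]
}}

```text
clock: 14.0
tool_pos: [0.4623, -0.052, 0.1698]
eef_rot: [1.0, -0.001, 0.0, 0.001]
contact_force: [-0.3, -0.2, 0.2]
opening: 0.705
finger_force: 0.0
```

Call:
{"name": "carry_out", "arguments": {
  "rows": [
    [[0,0,0],[0,0,0],0.3],
    [[0,0,0],[0,0,0],0.3],
    [[0,0,0],[0,0,0],0.3]
  ]
}}

```text
clock: 14.3
tool_pos: [0.4628, -0.0473, 0.1693]
eef_rot: [1.0, 0.002, 0.0, -0.0]
contact_force: [-0.3, -0.1, -0.0]
opening: 0.698
finger_force: 0.0
```

Call:
{"name": "carry_out", "arguments": {
  "rows": [
    [[0.1,0.9,0],[0,0,0],0.3],
    [[0.1,0.9,1],[0,0,0],0.3],
    [[0.1,0.9,4],[0,0,0],0.3],
    [[0.1,0.9,6],[0,0,0],0.3],
    [[0.1,0.9,8],[0,0,0],0.3],
    [[0.1,0.9,9.6],[0,0,0],0.3],
    [[0.1,0.9,10.2],[0,0,0],0.3],
    [[0.1,0.9,10.2],[0,0,0],0.3],
    [[0.1,0.9,10.2],[0,0,0],0.65],
    [[0.1,0.9,10.2],[0,0,0],0.65],
    [[0.1,0.9,10.2],[0,0,0],0.65],
    [[0.1,0.9,10.2],[0,0,0],0.65]
  ]
}}

```text
clock: 15.5
tool_pos: [0.4641, -0.058, 0.0676]
eef_rot: [1.0, 0.0, 0.001, 0.0]
contact_force: [1.3, 0.8, 2.2]
opening: 0.488
finger_force: 20.0
```

Call:
{"name": "carry_out", "arguments": {
  "rows": [
    [[0,0,-1],[0,0,0],0.7],
    [[0,0,-4],[0,0,0],0.7],
    [[0,0,-8],[0,0,0],0.7],
    [[0,0,-11],[0,0,0],0.7],
    [[-0.7,-2,-12],[0,0,0],0.7],
    [[-2,-5.5,-12],[0,0,0],0.7],
    [[-3.2,-9.5,-12],[0,0,0],0.7],
    [[-4.4,-13.5,-12],[0,0,0],0.7],
    [[-5.6,-17.5,-12],[0,0,0],0.7],
    [[-6.8,-21.5,-12],[0,0,0],0.7],
    [[-7.6,-25.5,-12],[0,0,0],0.7],
    [[-8.2,-28.5,-12],[0,0,0],0.7]
  ]
}}

```text
clock: 16.7
tool_pos: [0.3803, 0.2296, 0.1877]
eef_rot: [1.0, 0.002, 0.0, -0.001]
contact_force: [0.5, 0.1, -1.3]
opening: 0.485
finger_force: 20.0
```

Call:
{"name": "carry_out", "arguments": {
  "rows": [
    [[-0.2,-1.2,0],[0,0,0],0.7],
    [[-0.2,-1.2,0],[0,0,0],0.7],
    [[-0.2,-1.2,0],[0,0,0],0.7],
    [[-0.2,-1.2,2],[0,0,0],0.7],
    [[-0.2,-1.2,5],[0,0,0],0.7],
    [[-0.2,-1.2,8],[0,0,0],0.7],
    [[-0.2,-1.2,8],[0,0,0],0.7],
    [[-0.2,-1.2,8],[0,0,0],0.7]
  ]
}}

```text
clock: 17.5
tool_pos: [0.3798, 0.2371, 0.1073]
eef_rot: [1.0, -0.001, -0.0, 0.001]
contact_force: [0.6, -0.2, -1.1]
opening: 0.487
finger_force: 20.0
```

Call:
{"name": "carry_out", "arguments": {
  "rows": [
    [[0,0,2],[0,0,0],0.7],
    [[0,0,3.5],[0,0,0],0.7],
    [[0,0,4.5],[0,0,0],0.7],
    [[0,0,5],[0,0,0],0.7],
    [[0,0,5.2],[0,0,0],0.7],
    [[0,0,5.2],[0,0,0],0.7],
    [[0,0,5.2],[0,0,0],0.7],
    [[0,0,5.2],[0,0,0],0.45],
    [[0,0,5.2],[0,0,0],0.3],
    [[0,0,5.2],[0,0,0],0.3],
    [[0,0,5.2],[0,0,0],0.3],
    [[0,0,5.2],[0,0,0],0.3]
  ]
}}

```text
clock: 18.7
tool_pos: [0.3795, 0.239, 0.0551]
eef_rot: [1.0, 0.0, 0.0, 0.0]
contact_force: [0.4, 0.3, -0.9]
opening: 0.7
finger_force: 0.0
```

Call:
{"name": "carry_out", "arguments": {
  "rows": [
    [[0,0,-1],[0,0,0],0.3],
    [[0,0,-4],[0,0,0],0.3],
    [[0,0,-8],[0,0,0],0.3],
    [[0,0,-11],[0,0,0],0.3],
    [[0.5,2,-13],[0,0,0],0],
    [[2,5,-15],[0,0,0],0],
    [[4,8.5,-15],[0,0,0],0],
    [[6,12,-15],[0,0,0],0],
    [[6,16,-15],[0,0,0],0],
    [[6,20,-15],[0,0,0],0],
    [[6,24,-15],[0,0,0],0],
    [[6,26,-15],[0,0,0],0]
  ]
}}

```text
clock: 19.9
tool_pos: [0.4388, -0.0249, 0.2057]
eef_rot: [1.0, -0.002, -0.0, 0.001]
contact_force: [0.9, -0.2, -0.4]
opening: 1.0
finger_force: 0.0
```

Call:
{"name": "carry_out", "arguments": {
  "rows": [
    [[0,0,0],[0,0,0],0],
    [[0,0,0],[0,0,0],0],
    [[0,0,0],[0,0,0],0]
  ]
}}

```text
clock: 20.2
tool_pos: [0.4397, -0.0194, 0.2053]
eef_rot: [1.0, 0.002, 0.0, -0.0]
contact_force: [-1.0, 0.8, -0.4]
opening: 0.994
finger_force: 0.0
```

Run:
```python
from h import *
s=snap('wrist','w2.png');c=snap('scene','s2.png');cv2.imwrite('pics/both2.png',np.hstack([cv2.imread('pics/w2.png')[:300,:440],cv2.imread('pics/s2.png')[100:400,80:440]]))
print(r.get_state()['tool_pos'])
for k in ('red','yellow','blue'):
  for b in blobs(s,k,150):
    M=cv2.moments(b);e=cv2.fitEllipse(b)[0];print(k,np.round(e),M['m00'],'coaster',ray(s,*e,.015)[:2].round(4),'matjar',ray(s,*e,.111 if k=='blue' else .108)[:2].round(4),'card',ray(s,*e,.003)[:2].round(4))
```

```text
Traceback (most recent call last):
ValueError: all the input array dimensions except for the concatenation axis must match exactly, but along dimension 0, the array at index 0 has size 300 and the array at index 1 has size 284
```

Run:
```python
from h import *
s=snap('wrist','w2.png');c=snap('scene','s2.png');cv2.imwrite('pics/both2.png',np.hstack([cv2.imread('pics/w2.png')[:284,:440],cv2.imread('pics/s2.png')[100:384,80:440]]))
print(r.get_state()['tool_pos'])
for k in ('red','yellow','blue'):
  for b in blobs(s,k,150):
    M=cv2.moments(b);e=cv2.fitEllipse(b)[0];print(k,np.round(e),M['m00'],'coaster',ray(s,*e,.015)[:2].round(4),'matjar',ray(s,*e,.111 if k=='blue' else .108)[:2].round(4),'card',ray(s,*e,.003)[:2].round(4))
hsv=cv2.cvtColor(s['image'],cv2.COLOR_RGB2HSV)
m=cv2.inRange(hsv,np.array((5,60,30)),np.array((17,255,230)))
m=cv2.morphologyEx(m,3,np.ones((5,5)))
for b in cv2.findContours(m,0,1)[0]:
  if 200<cv2.contourArea(b)<2000:
    (u,v),d,a=cv2.minAreaRect(b);print('brown',u,v,d,a,ray(s,u,v,.021))
```

```text
[ 0.43970886 -0.01985669  0.20508317]
red [221. 116.] 1088.0 coaster [0.4981 0.0238] matjar [0.5003 0.0118] card [0.4978 0.0253]
yellow [495. 147.] 2417.0 coaster [ 0.4667 -0.2768] matjar [ 0.4776 -0.2054] card [ 0.4653 -0.286 ]
yellow [329.  82.] 2009.5 coaster [ 0.5338 -0.0898] matjar [ 0.5261 -0.0703] card [ 0.5348 -0.0923]
blue [293. 159.] 816.0 coaster [ 0.4522 -0.0547] matjar [ 0.4676 -0.0446] card [ 0.4503 -0.0559]
```

View pics/both2.png

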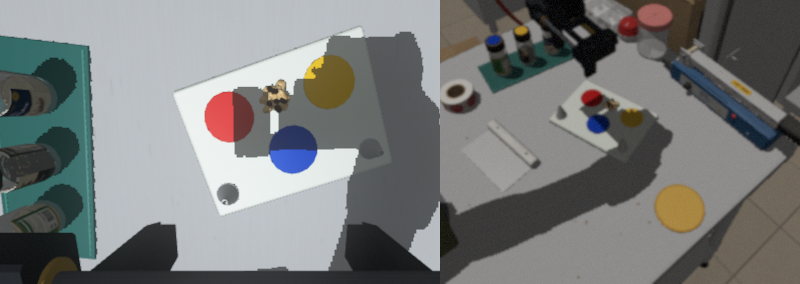

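The wrist view shows all coasters (229,117), (293,149) and (329,82), with the cookie at (275,97). In the scene view all three jars stand upright on the mat. I'll refine the coaster and cookie positions with shadow-tolerant masks.

Run:
```python
from h import *
RNG['blue']=((100,120,15),(130,255,255));RNG['red2']=((0,120,20),(6,255,255));RNG['red']=((168,120,20),(180,255,255));RNG['yellow']=((17,140,50),(32,255,255))
s=r.snapshot('wrist')
for k in ('red','yellow','blue'):
  for b in blobs(s,k,400,roi=(180,20,380,215)):
    (u,v),R_=cv2.minEnclosingCircle(cv2.convexHull(b));e=cv2.fitEllipse(cv2.convexHull(b));print(k,round(u),round(v),round(R_,1),ray(s,u,v,.015)[:2].round(4),'ell',np.round(e[0]),np.round(e[1]),ray(s,*e[0],.015)[:2].round(4))
hsv=cv2.cvtColor(s['image'],cv2.COLOR_RGB2HSV)[72:122,252:300]
m=cv2.inRange(hsv,np.array((5,70,10)),np.array((22,255,255)))
b=max(cv2.findContours(m,0,1)[0],key=cv2.contourArea);x,y,w,h=cv2.boundingRect(b);u,v=x+w/2+252,y+h/2+72
print('cookie',u,v,w,h,ray(s,u,v,.021))
```

```text
red 228 116 25.0 [0.4979 0.0159] ell [228. 116.] [48. 50.] [0.4979 0.0155]
yellow 328 82 26.7 [ 0.5338 -0.0901] ell [328.  81.] [49. 53.] [ 0.5339 -0.0898]
blue 292 149 23.9 [ 0.4634 -0.0544] ell [292. 149.] [46. 47.] [ 0.4631 -0.0545]
cookie 274.5 91.5 29 23 [ 0.52325725 -0.0336784   0.021     ]
```

Call:
{"name": "carry_out", "arguments": {
  "rows": [
    [[2,0.4,1],[0,0,0],0.1],
    [[4,0.8,3],[0,0,0],0.2],
    [[6,1.1,5],[0,0,0],0.2],
    [[7.9,1.4,7],[0,0,0],0.2],
    [[7.9,1.4,10],[0,0,0],0.2],
    [[7.9,1.4,13],[0,0,0],0.2],
    [[7.9,1.4,15],[0,0,0],0.2],
    [[7.9,1.4,15],[0,0,0],0.2],
    [[7.9,1.4,15],[0,0,0],0.2],
    [[7.9,1.4,15],[0,0,0],0.2]
  ],
  "newtons": 8
}}

```text
clock: 21.45
tool_pos: [0.5195, -0.0348, 0.0562]
eef_rot: [1.0, 0.0, 0.001, 0.0]
contact_force: [-0.1, -0.6, -0.2]
opening: 0.796
finger_force: 0.0
```

Run:
```python
from h import *
s=snap('wrist','w3.png');print(r.get_state()['tool_pos'])
```

```text
[ 0.51956442 -0.03487973  0.05629483]
```

View pics/w3.png

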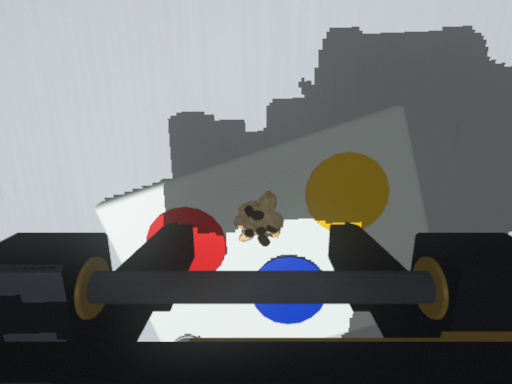

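The cookie spans columns 235–284 and rows 191–242, so its centre is about (259,217).

Run:
```python
from h import *
s=r.snapshot('wrist')
print(ray(s,259,217,.021),ray(s,185,244,.015),ray(s,348,193,.015),ray(s,260,192,.021),ray(s,260,242,.021))
```

```text
[ 0.52007501 -0.03390327  0.021     ] [0.4987165 0.0154565 0.015    ] [ 0.53422943 -0.09055531  0.015     ] [ 0.53639196 -0.03450747  0.021     ] [ 0.50301507 -0.03455977  0.021     ]
```

Centred. I'll descend and grip.

Call:
{"name": "carry_out", "arguments": {
  "rows": [
    [[0.05,0,1],[0,0,0],0.2],
    [[0.05,0,2],[0,0,0],0.2],
    [[0.05,0,3],[0,0,0],0.2],
    [[0.05,0,3.7],[0,0,0],0.2],
    [[0.05,0,3.95],[0,0,0],0.3],
    [[0.05,0,3.95],[0,0,0],0.5],
    [[0.05,0,3.95],[0,0,0],0.8],
    [[0.05,0,3.95],[0,0,0],0.8],
    [[0.05,0,3.95],[0,0,0],0.8],
    [[0.05,0,3.95],[0,0,0],0.8],
    [[0.05,0,3.95],[0,0,0],0.8],
    [[0.05,0,3.95],[0,0,0],0.8]
  ]
}}

```text
clock: 22.75
tool_pos: [0.5191, -0.035, 0.0154]
eef_rot: [1.0, 0.0, -0.0, 0.0]
contact_force: [0.6, 0.1, -0.9]
opening: 0.364
finger_force: 8.0
```

Call:
{"name": "carry_out", "arguments": {
  "rows": [
    [[0,0,-2],[0,0,0],0.8],
    [[0,0,-5],[0,0,0],0.8],
    [[0,1,-8],[0,0,0],0.8],
    [[-0.6,4,-8],[0,0,0],0.8],
    [[-1.2,8,-8],[0,0,0],0.8],
    [[-2,12,-8],[0,0,0],0.8],
    [[-3,16,-8],[0,0,0],0.8],
    [[-4,20,-8],[0,0,0],0.8],
    [[-4.7,24,-8],[0,0,0],0.8],
    [[-5.1,26.5,-8],[0,0,0],0.8],
    [[-5.1,27.5,-8],[0,0,0],0.8],
    [[-5.1,27.5,-8],[0,0,0],0.8]
  ]
}}

```text
clock: 23.95
tool_pos: [0.4682, -0.3111, 0.0955]
eef_rot: [1.0, -0.001, 0.0, 0.0]
contact_force: [-0.4, -0.3, 0.2]
opening: 0.363
finger_force: 8.0
```

Run:
```python
from h import *
s=snap('wrist','w4.png');t=r.get_state();print(t['tool_pos'],t['opening'],t['finger_force'])
RNG['yellow']=((17,140,50),(32,255,255))
for n in('wrist','scene','side'):
  s=r.snapshot(n)
  for b in blobs(s,'yellow',200):
    h=cv2.convexHull(b);e=cv2.fitEllipse(h);p=ray(s,*e[0],.003)
    if abs(p[1]+.31)<.06 and abs(p[0]-.468)<.06: print(n,np.round(e[0]),np.round(e[1]),cv2.boundingRect(b),p[:2].round(4))
```

```text
[ 0.46868885 -0.30895979  0.09544548] 0.3591920346292908 8.00015934422845
wrist [271. 184.] [ 97. 117.] (218, 132, 107, 111) [ 0.4764 -0.3175]
scene [319. 309.] [43. 50.] (296, 286, 48, 46) [ 0.4666 -0.3136]
```

View pics/w4.png

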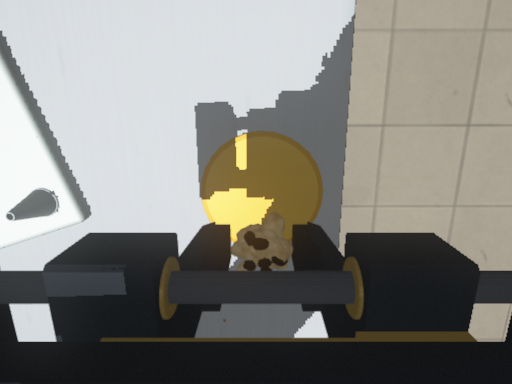

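The cookie is held at (264,243). The card spans columns 200–323 and its top edge is at row 131. I'll check the card centre from those edges.

Run:
```python
from h import *
s=r.snapshot('wrist');t=ray(s,262,131,.003);print('x',t[0]-.05,'y',(ray(s,200,190,.003)[1]+ray(s,323,190,.003)[1])/2,r.get_state()['tool_pos'])
```

```text
x 0.46894058384511733 y -0.3079163620719785 [ 0.46913357 -0.30767694  0.09556655]
```

Call:
{"name": "carry_out", "arguments": {
  "rows": [
    [[0,0.1,2],[0,0,0],0.8],
    [[0,0.1,4.5],[0,0,0],0.8],
    [[0,0.1,6.5],[0,0,0],0.8],
    [[0,0.1,8],[0,0,0],0.8],
    [[0,0.1,8.6],[0,0,0],0.8],
    [[0,0.1,8.85],[0,0,0],0.8],
    [[0,0.1,8.85],[0,0,0],0.8],
    [[0,0.1,8.85],[0,0,0],0.8],
    [[0,0.1,8.85],[0,0,0],0.5],
    [[0,0.1,8.85],[0,0,0],0.3],
    [[0,0.1,8.85],[0,0,0],0.2],
    [[0,0.1,8.85],[0,0,0],0.2]
  ]
}}

```text
clock: 25.4
tool_pos: [0.4684, -0.3111, 0.0073]
eef_rot: [1.0, 0.0, 0.0, 0.0]
contact_force: [0.1, 0.5, -0.6]
opening: 0.7
finger_force: 0.0
```

Call:
{"name": "carry_out", "arguments": {
  "rows": [
    [[0,0,-2],[0,0,0],0.2],
    [[0,0,-5],[0,0,0],0.2],
    [[0,0,-9],[0,0,0],0.2],
    [[0,0,-12],[0,0,0],0.2],
    [[0,0,-15],[0,0,0],0.2],
    [[-3,-3,-17],[0,0,0],0.3],
    [[-5,-6,-17],[0,0,0],0.3],
    [[-5,-6,-17],[0,0,0],0.3],
    [[-5,-6,-17],[0,0,0],0.3]
  ]
}}

```text
clock: 26.3
tool_pos: [0.4183, -0.2507, 0.1774]
eef_rot: [1.0, 0.001, 0.0, 0.0]
contact_force: [0.2, -0.1, -0.1]
opening: 0.697
finger_force: 0.0
```

Run:
```python
from h import *
s=snap('wrist','w5.png');t=r.get_state();print(t['tool_pos'])
c=r.snapshot('scene')['image'][:,:,::-1]; d=r.snapshot('side')
o=np.zeros((568,800,3),np.uint8); w=cv2.imread('pics/w5.png')[:284]; o[:284,:512]=w; o[284:,:360]=c[100:384,80:440]
o[284:,360:]=d['image'][130:330,150:460,::-1].repeat(1,0)[:200,:].copy().__class__ and cv2.resize(np.ascontiguousarray(d['image'][130:330,150:460,::-1]),(440,284))
cv2.imwrite('pics/both5.png',o)
```

```text
[ 0.41905234 -0.25155312  0.17723243]
```

View pics/both5.png

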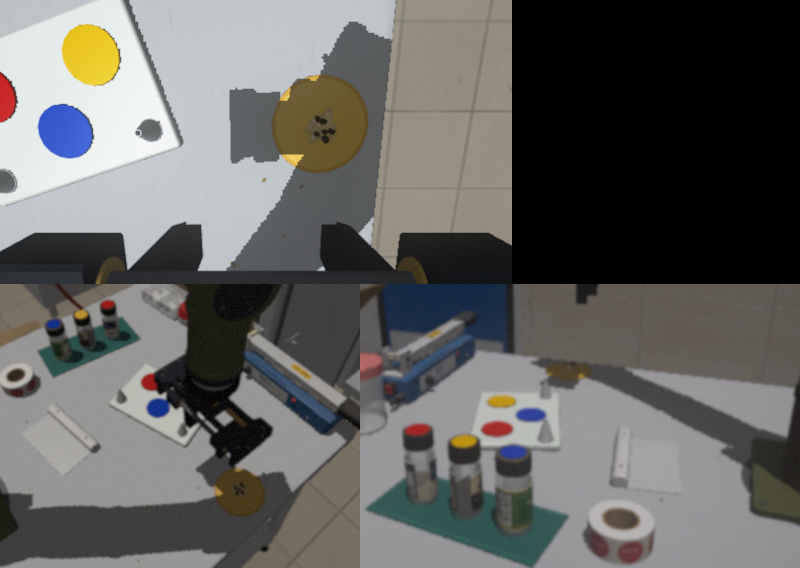

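The cookie sits at (321,127) on the card, whose centre is (320,123), so it is within about 4 mm. All the jars stand on the mat. Next I'll return the jars, yellow first.

Call:
{"name": "carry_out", "arguments": {
  "rows": [
    [[0,-3,0],[0,0,0],0.3],
    [[0.5,-7,0],[0,0,0],0.3],
    [[0.8,-11.5,0],[0,0,0],0.3],
    [[1.1,-16,0],[0,0,0],0.3],
    [[1.4,-20.5,0],[0,0,0],0.3],
    [[1.7,-25,0],[0,0,0],0.3],
    [[2,-29.5,0],[0,0,0],0.3],
    [[2.3,-34,0],[0,0,0],0.3],
    [[2.6,-38.5,0],[0,0,0],0.3],
    [[2.8,-43,0],[0,0,0],0.3],
    [[3,-46.5,0],[0,0,0],0.3],
    [[3,-48.2,0],[0,0,0],0.3]
  ],
  "newtons": 20
}}

```text
clock: 27.65
tool_pos: [0.449, 0.2357, 0.1767]
eef_rot: [1.0, 0.003, 0.001, -0.001]
contact_force: [-0.5, -0.9, 0.1]
opening: 0.701
finger_force: 0.0
```

Call:
{"name": "carry_out", "arguments": {
  "rows": [
    [[0,0,0],[0,0,0],0.3],
    [[0,0,0],[0,0,0],0.3],
    [[0,0,0],[0,0,0],0.3],
    [[0,0,0],[0,0,0],0.3]
  ]
}}

```text
clock: 28.05
tool_pos: [0.4484, 0.2291, 0.177]
eef_rot: [1.0, -0.001, -0.0, 0.001]
contact_force: [0.0, 1.3, 0.5]
opening: 0.699
finger_force: 0.0
```

Run:
```python
from h import *
s=r.snapshot('scene');t=r.snapshot('side')
for s in(s,t):
 for k in ('red','yellow','blue'):
  for b in blobs(s,k,12):
    M=cv2.moments(b);p=ray(s,M['m10']/M['m00'],M['m01']/M['m00'],.111 if k=='blue' else .108)
    if abs(p[0]-.45)<.11 and abs(p[1]-.23)<.04: print(k,p[:2].round(4))
print(r.get_state()['tool_pos'])
```

```text
red [0.5205 0.2255]
yellow [0.4425 0.2312]
blue [0.379  0.2407]
red [0.5206 0.2251]
yellow [0.4422 0.2287]
blue [0.3791 0.2384]
[0.44825137 0.22976519 0.17711266]
```

Call:
{"name": "carry_out", "arguments": {
  "rows": [
    [[0,-0.1,2],[0,0,0],0.3],
    [[0,-0.1,5],[0,0,0],0.3],
    [[0,-0.1,8],[0,0,0],0.3],
    [[0,-0.1,10],[0,0,0],0.3],
    [[0,-0.1,11.4],[0,0,0],0.3],
    [[0,-0.1,11.8],[0,0,0],0.3],
    [[0,-0.1,11.8],[0,0,0],0.3],
    [[0,-0.1,11.8],[0,0,0],0.65],
    [[0,-0.1,11.8],[0,0,0],0.65],
    [[0,-0.1,11.8],[0,0,0],0.65],
    [[0,-0.1,11.8],[0,0,0],0.65],
    [[0,-0.1,11.8],[0,0,0],0.65]
  ]
}}

```text
clock: 29.35
tool_pos: [0.4485, 0.2321, 0.0597]
eef_rot: [1.0, 0.0, 0.001, -0.0]
contact_force: [-0.5, -0.8, 5.9]
opening: 0.457
finger_force: 20.0
```

Call:
{"name": "carry_out", "arguments": {
  "rows": [
    [[0,0,-1],[0,0,0],0.7],
    [[0,0,-4],[0,0,0],0.7],
    [[0,0,-8],[0,0,0],0.7],
    [[0.5,2,-11],[0,0,0],0.7],
    [[1.5,5.5,-12],[0,0,0],0.7],
    [[2.6,9.5,-12],[0,0,0],0.7],
    [[3.7,13.5,-12],[0,0,0],0.7],
    [[4.8,17.5,-12],[0,0,0],0.7],
    [[5.9,21.5,-12],[0,0,0],0.7],
    [[7,25.5,-12],[0,0,0],0.7],
    [[8,29,-12],[0,0,0],0.7],
    [[8.6,31.5,-12],[0,0,0],0.7]
  ]
}}

```text
clock: 30.55
tool_pos: [0.5342, -0.0863, 0.1794]
eef_rot: [1.0, -0.001, -0.0, 0.001]
contact_force: [-0.2, 0.3, -2.1]
opening: 0.454
finger_force: 20.0
```

Call:
{"name": "carry_out", "arguments": {
  "rows": [
    [[0,0.7,0],[0,0,0],0.7],
    [[0,0.7,0],[0,0,0],0.7],
    [[0,0.7,0],[0,0,0],0.7],
    [[0,0.7,2],[0,0,0],0.7],
    [[0,0.7,5],[0,0,0],0.7],
    [[0,0.7,7],[0,0,0],0.7],
    [[0,0.7,7],[0,0,0],0.7],
    [[0,0.7,7],[0,0,0],0.7],
    [[0,0.7,7],[0,0,0],0.7]
  ]
}}

```text
clock: 31.45
tool_pos: [0.5351, -0.0891, 0.1103]
eef_rot: [1.0, 0.001, 0.001, -0.0]
contact_force: [0.2, -0.4, -1.5]
opening: 0.455
finger_force: 20.0
```

Lower to z 0.0717, release, and retreat.

Call:
{"name": "carry_out", "arguments": {
  "rows": [
    [[0,0,1.5],[0,0,0],0.7],
    [[0,0,2.7],[0,0,0],0.7],
    [[0,0,3.4],[0,0,0],0.7],
    [[0,0,3.8],[0,0,0],0.7],
    [[0,0,3.9],[0,0,0],0.7],
    [[0,0,3.9],[0,0,0],0.7],
    [[0,0,3.9],[0,0,0],0.7],
    [[0,0,3.9],[0,0,0],0.45],
    [[0,0,3.9],[0,0,0],0.3],
    [[0,0,3.9],[0,0,0],0.3],
    [[0,0,3.9],[0,0,0],0.3],
    [[0,0,3.9],[0,0,0],0.3]
  ]
}}

```text
clock: 32.65
tool_pos: [0.5342, -0.0899, 0.07]
eef_rot: [1.0, 0.0, -0.0, 0.0]
contact_force: [0.0, -0.9, 1.2]
opening: 0.699
finger_force: 0.0
```

Call:
{"name": "carry_out", "arguments": {
  "rows": [
    [[0,0,-1],[0,0,0],0.3],
    [[0,0,-4],[0,0,0],0.3],
    [[0,0,-8],[0,0,0],0.3],
    [[0,0,-11],[0,0,0],0.3],
    [[-0.2,-4,-11],[0,0,0],0.3],
    [[-0.4,-8,-11],[0,0,0],0.3],
    [[-0.7,-12,-11],[0,0,0],0.3],
    [[-1,-16,-11],[0,0,0],0.3],
    [[-1.2,-20,-11],[0,0,0],0.3],
    [[-1.4,-24,-11],[0,0,0],0.3],
    [[-1.5,-28,-11],[0,0,0],0.3],
    [[-1.5,-31,-11],[0,0,0],0.3]
  ]
}}

```text
clock: 33.85
tool_pos: [0.5183, 0.2234, 0.1808]
eef_rot: [1.0, 0.002, 0.0, -0.001]
contact_force: [0.2, -0.8, -0.2]
opening: 0.7
finger_force: 0.0
```

Call:
{"name": "carry_out", "arguments": {
  "rows": [
    [[0,0,0],[0,0,0],0.3],
    [[0,0,0],[0,0,0],0.3],
    [[0,0,0],[0,0,0],0.3],
    [[0,0,0],[0,0,0],0.3]
  ]
}}

```text
clock: 34.25
tool_pos: [0.5193, 0.218, 0.1803]
eef_rot: [1.0, -0.001, 0.0, 0.001]
contact_force: [-0.3, -0.1, -0.5]
opening: 0.702
finger_force: 0.0
```

Call:
{"name": "carry_out", "arguments": {
  "rows": [
    [[0.1,-0.7,1],[0,0,0],0.3],
    [[0.1,-0.7,4],[0,0,0],0.3],
    [[0.1,-0.7,7],[0,0,0],0.3],
    [[0.1,-0.7,10],[0,0,0],0.3],
    [[0.1,-0.7,11.5],[0,0,0],0.3],
    [[0.1,-0.7,12],[0,0,0],0.3],
    [[0.1,-0.7,12],[0,0,0],0.3],
    [[0.1,-0.7,12],[0,0,0],0.65],
    [[0.1,-0.7,12],[0,0,0],0.65],
    [[0.1,-0.7,12],[0,0,0],0.65],
    [[0.1,-0.7,12],[0,0,0],0.65],
    [[0.1,-0.7,12],[0,0,0],0.65]
  ]
}}

```text
clock: 35.45
tool_pos: [0.5207, 0.227, 0.061]
eef_rot: [1.0, 0.0, 0.001, -0.0]
contact_force: [-0.8, -0.8, 6.7]
opening: 0.456
finger_force: 20.0
```

Call:
{"name": "carry_out", "arguments": {
  "rows": [
    [[0,0,-1],[0,0,0],0.7],
    [[0,0,-4],[0,0,0],0.7],
    [[0,0,-7],[0,0,0],0.7],
    [[-0.2,2,-8],[0,0,0],0.7],
    [[-0.6,5.5,-8],[0,0,0],0.7],
    [[-1,9,-8],[0,0,0],0.7],
    [[-1.4,12.5,-8],[0,0,0],0.7],
    [[-1.8,16,-8],[0,0,0],0.7],
    [[-2.2,19,-8],[0,0,0],0.7],
    [[-2.4,21,-8],[0,0,0],0.7],
    [[-2.4,21,-8],[0,0,0],0.7],
    [[-2.4,21,-8],[0,0,0],0.7]
  ]
}}

```text
clock: 36.65
tool_pos: [0.4963, 0.0176, 0.1404]
eef_rot: [1.0, 0.0, 0.0, -0.0]
contact_force: [-0.1, 0.7, -1.9]
opening: 0.455
finger_force: 20.0
```

Call:
{"name": "carry_out", "arguments": {
  "rows": [
    [[0,0,0],[0,0,0],0.7],
    [[0,0,0],[0,0,0],0.7],
    [[0,0,1],[0,0,0],0.7],
    [[0,0,2.5],[0,0,0],0.7],
    [[0,0,2.5],[0,0,0],0.7],
    [[0,0,2.5],[0,0,0],0.7]
  ]
}}

```text
clock: 37.25
tool_pos: [0.4958, 0.0173, 0.1146]
eef_rot: [1.0, 0.001, -0.001, 0.0]
contact_force: [0.7, -1.2, -1.7]
opening: 0.457
finger_force: 20.0
```

Call:
{"name": "carry_out", "arguments": {
  "rows": [
    [[0.1,0.1,1.5],[0,0,0],0.7],
    [[0.1,0.1,2.7],[0,0,0],0.7],
    [[0.1,0.1,3.6],[0,0,0],0.7],
    [[0.1,0.1,4],[0,0,0],0.7],
    [[0.1,0.1,4.2],[0,0,0],0.7],
    [[0.1,0.1,4.2],[0,0,0],0.7],
    [[0.1,0.1,4.2],[0,0,0],0.7],
    [[0.1,0.1,4.2],[0,0,0],0.45],
    [[0.1,0.1,4.2],[0,0,0],0.3],
    [[0.1,0.1,4.2],[0,0,0],0.3],
    [[0.1,0.1,4.2],[0,0,0],0.3],
    [[0.1,0.1,4.2],[0,0,0],0.3]
  ]
}}

```text
clock: 38.45
tool_pos: [0.4972, 0.016, 0.0731]
eef_rot: [1.0, 0.0, 0.0, 0.0]
contact_force: [0.1, -0.2, 0.9]
opening: 0.701
finger_force: 0.0
```

Call:
{"name": "carry_out", "arguments": {
  "rows": [
    [[0,0,-1],[0,0,0],0.3],
    [[0,0,-4],[0,0,0],0.3],
    [[0,0,-8],[0,0,0],0.3],
    [[0,0,-11],[0,0,0],0.3],
    [[-1.5,-3,-11],[0,0,0],0.3],
    [[-3.5,-6.5,-11],[0,0,0],0.3],
    [[-5.5,-10,-11],[0,0,0],0.3],
    [[-7.5,-14,-11],[0,0,0],0.3],
    [[-9.5,-18,-11],[0,0,0],0.3],
    [[-11,-21,-11],[0,0,0],0.3],
    [[-11.7,-22.2,-11],[0,0,0],0.3],
    [[-11.7,-22.2,-11],[0,0,0],0.3]
  ]
}}

```text
clock: 39.65
tool_pos: [0.3787, 0.2403, 0.1836]
eef_rot: [1.0, 0.003, -0.0, -0.001]
contact_force: [-0.4, 0.9, -0.1]
opening: 0.698
finger_force: 0.0
```

Call:
{"name": "carry_out", "arguments": {
  "rows": [
    [[0,0,0],[0,0,0],0.3],
    [[0,0,0],[0,0,0],0.3],
    [[0,0,0],[0,0,0],0.3],
    [[0,0,0],[0,0,0],0.3]
  ]
}}

```text
clock: 40.05
tool_pos: [0.3805, 0.2371, 0.1831]
eef_rot: [1.0, -0.001, 0.0, 0.0]
contact_force: [-0.3, -0.8, 0.4]
opening: 0.697
finger_force: 0.0
```

Call:
{"name": "carry_out", "arguments": {
  "rows": [
    [[-0.1,-0.2,1],[0,0,0],0.3],
    [[-0.1,-0.2,4],[0,0,0],0.3],
    [[-0.1,-0.2,7],[0,0,0],0.3],
    [[-0.1,-0.2,10],[0,0,0],0.3],
    [[-0.1,-0.2,12],[0,0,0],0.3],
    [[-0.1,-0.2,12.7],[0,0,0],0.3],
    [[-0.1,-0.2,12.7],[0,0,0],0.3],
    [[-0.1,-0.2,12.7],[0,0,0],0.65],
    [[-0.1,-0.2,12.7],[0,0,0],0.65],
    [[-0.1,-0.2,12.7],[0,0,0],0.65],
    [[-0.1,-0.2,12.7],[0,0,0],0.65],
    [[-0.1,-0.2,12.7],[0,0,0],0.65]
  ]
}}

```text
clock: 41.25
tool_pos: [0.3794, 0.2402, 0.0567]
eef_rot: [1.0, 0.0, 0.001, -0.0]
contact_force: [0.0, -0.0, 6.5]
opening: 0.479
finger_force: 20.0
```

Call:
{"name": "carry_out", "arguments": {
  "rows": [
    [[0,0,-1],[0,0,0],0.7],
    [[0,0,-4],[0,0,0],0.7],
    [[0,0,-8],[0,0,0],0.7],
    [[0,0,-12],[0,0,0],0.7],
    [[0.5,2,-13.5],[0,0,0],0.7],
    [[1.5,5.5,-13.5],[0,0,0],0.7],
    [[2.6,9.5,-13.5],[0,0,0],0.7],
    [[3.7,13.5,-13.5],[0,0,0],0.7],
    [[4.8,17.5,-13.5],[0,0,0],0.7],
    [[5.9,21.5,-13.5],[0,0,0],0.7],
    [[7,25.5,-13.5],[0,0,0],0.7],
    [[8,28.5,-13.5],[0,0,0],0.7]
  ]
}}

```text
clock: 42.45
tool_pos: [0.4588, -0.048, 0.1916]
eef_rot: [1.0, -0.001, -0.0, 0.001]
contact_force: [1.0, 0.7, -0.5]
opening: 0.486
finger_force: 20.0
```

Call:
{"name": "carry_out", "arguments": {
  "rows": [
    [[0.5,1.2,0],[0,0,0],0.7],
    [[0.5,1.2,0],[0,0,0],0.7],
    [[0.5,1.2,0],[0,0,0],0.7],
    [[0.5,1.2,0],[0,0,0],0.7],
    [[0.5,1.2,0],[0,0,0],0.7]
  ]
}}

```text
clock: 42.95
tool_pos: [0.4639, -0.0552, 0.1911]
eef_rot: [1.0, 0.002, -0.0, -0.0]
contact_force: [0.9, 0.1, -0.3]
opening: 0.485
finger_force: 20.0
```

Call:
{"name": "carry_out", "arguments": {
  "rows": [
    [[0,0,2],[0,0,0],0.7],
    [[0,0,5],[0,0,0],0.7],
    [[0,0,8],[0,0,0],0.7],
    [[0,0,10],[0,0,0],0.7],
    [[0,0,10],[0,0,0],0.7],
    [[0,0,10],[0,0,0],0.7]
  ]
}}

```text
clock: 43.55
tool_pos: [0.4641, -0.0563, 0.0913]
eef_rot: [1.0, 0.001, -0.0, -0.0]
contact_force: [0.2, 0.2, -0.2]
opening: 0.49
finger_force: 20.0
```

Run:
```python
from h import *
c=r.snapshot('scene')['image'][140:280,170:320,::-1]; d=r.snapshot('side')['image'][140:280,190:340,::-1]
cv2.imwrite('pics/n6.png',cv2.resize(np.hstack([c,d]),(800,373)));print(r.get_state()['tool_pos'])
```

```text
[ 0.4649006  -0.05667519  0.09211278]
```

View pics/n6.png

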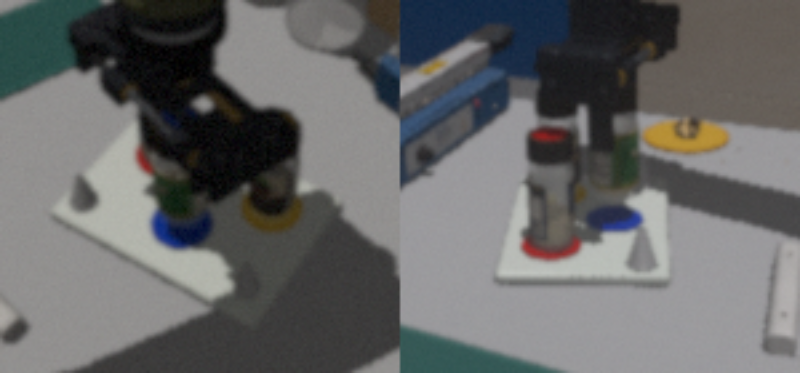

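The blue jar hangs straight above its coaster at (180,225) in the left crop. Red and yellow stand on theirs. Lower and release.

Call:
{"name": "carry_out", "arguments": {
  "rows": [
    [[0,0,0.8],[0,0,0],0.7],
    [[0,0,1.5],[0,0,0],0.7],
    [[0,0,2],[0,0,0],0.7],
    [[0,0,2.3],[0,0,0],0.7],
    [[0,0,2.3],[0,0,0],0.7],
    [[0,0,2.3],[0,0,0],0.7]
  ]
}}

```text
clock: 44.25
tool_pos: [0.4641, -0.0573, 0.0682]
eef_rot: [1.0, 0.0, -0.0, 0.0]
contact_force: [-1.0, -0.1, 4.3]
opening: 0.484
finger_force: 20.0
```

Contact has been made (+4 N). I'll release, rise, and back off.

Call:
{"name": "carry_out", "arguments": {
  "rows": [
    [[0,0,0],[0,0,0],0.45],
    [[0,0,0],[0,0,0],0.3],
    [[0,0,0],[0,0,0],0.3],
    [[0,0,0],[0,0,0],0.3],
    [[0,0,-1],[0,0,0],0.3],
    [[0,0,-4],[0,0,0],0.3],
    [[0,0,-8],[0,0,0],0.3],
    [[0,0,-12],[0,0,0],0.3],
    [[-1,0.5,-15],[0,0,0],0.3],
    [[-3,1,-16],[0,0,0],0.3],
    [[-3,1,-16],[0,0,0],0.3],
    [[-3,1,-16],[0,0,0],0.3]
  ]
}}

```text
clock: 45.45
tool_pos: [0.4344, -0.067, 0.2285]
eef_rot: [1.0, 0.0, 0.001, 0.0]
contact_force: [0.4, 0.5, -0.3]
opening: 0.696
finger_force: 0.0
```

Run:
```python
from h import *
s=snap('wrist','w7.png'); print(r.get_state()['tool_pos'])
for n in ('wrist','scene','side'):
 s=r.snapshot(n)
 for k in ('red','yellow','blue'):
  for b in blobs(s,k,12):
    M=cv2.moments(b);p=ray(s,M['m10']/M['m00'],M['m01']/M['m00'],.123 if k=='blue' else .12)
    if abs(p[0]-.5)<.06 and abs(p[1]+.04)<.08: print(n,k,M['m00'],p[:2].round(4))
```

```text
[ 0.43470716 -0.06670929  0.22793662]
wrist red 46.0 [ 0.4852 -0.0186]
wrist red 1185.0 [0.4958 0.0156]
wrist red 15.5 [ 0.5148 -0.0046]
wrist yellow 289.0 [ 0.5158 -0.0755]
wrist yellow 1432.0 [ 0.5339 -0.0904]
wrist blue 24.0 [ 0.4852 -0.0459]
scene red 67.5 [0.4915 0.0161]
scene yellow 128.0 [ 0.5346 -0.089 ]
side red 40.5 [0.4952 0.0158]
side yellow 38.5 [ 0.5341 -0.0912]
```

View pics/w7.png

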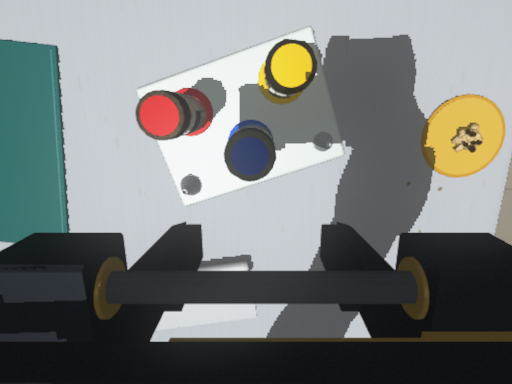

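All jars stand upright with their caps back at their original positions (red (162,115), yellow (291,66), blue (250,154)). The cookie is at (468,137) on the card, whose centre is (463,136). I'll hand it in.

```bash
python3 -c "
from plant import r
print(r.finish_job())"
```

```text
the job is handed in; nothing more can be done
None
```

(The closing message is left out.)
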